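# Torque check of a screw plug on a junction box

### The job

Check that the black hexagon screw plug on top of the grey junction box is tight: fit the ring of the torque wrench fully down over it without forcing, pull the handle clockwise until the red pointer stands in the green band (about 1.5 N m) and keep it there for a second, never reaching the red line; the plug must hold without turning. Then ease off, lift the wrench off, set it down gently and flat with its ring and handle on the blue mat, and let go, leaving everything else where it is.

Things in the scene. Friction and masses are not known exactly. Their poses are not given: they have to be found in the camera images.
- plug_seat (a point): On the axis of the black screw plug, at the top of its 51 mm wide, 4 mm high collar, 94 mm above the table: here the ring's underside rests when fully home. Above it stand a hexagon head 36 mm across flats, 10 mm high, and a 5 mm high blunt cone. z up; x runs along the yellow stripe to the middle of one flat (flats every 60 deg from x). The plug starts at any angle; over 3 N m would turn it.
- plug_mark (a point): End of the yellow witness stripe on the plug's hexagon, 18 mm from the plug's axis and 10 mm above plug_seat, same axes; it moves if the plug turns. The hexagon is 41.6 mm across corners; the cone on it is 35 mm wide at its foot and 24 mm at its top.
- ring (a point): Centre of the underside of the wrench's six-point ring: opening 37.5 mm across flats, right through, ring 14 mm thick, 55 mm outside. z up; x points along the pointer to the handle and to the middle of one flat, so the ring drops on where its x and plug_seat's x differ by a multiple of 60 deg. Play on the plug: 0.75 mm all round, about 0.075 rad either way.
- grip (a point): Middle of the wrench's red handle, 170 mm from the ring's axis, 14 mm above the wrench's underside. Handle: 60 mm long, 24 mm wide, 28 mm high, underside level with the ring's; x points away from the ring, z up. Towards the ring follows a 10 mm wide beam and, 108 to 132 mm from the ring's axis, a white scale plate 60 mm wide; plate and pointer lie 13 to 21 mm above the underside.
- wrench_arm (a joint): Deflection of the wrench's spring beam (rad) about the ring's axis: 0 unloaded, positive when the handle is pulled clockwise, seen from above, against a held ring. 12.5 N m/rad: 0.12 rad is 1.5 N m, about 9 N at the handle. The red pointer, fixed to the ring, shows it on the scale plate: green band 0.104 to 0.144 rad (1.3 to 1.8 N m), red line 0.176 rad (2.2 N m).
- wrench: The loose steel beam torque wrench, ring and handle together, 228 mm long; its frame is that of point ring. About 0.32 kg, balance point about 90 mm from the ring's axis. It starts flat on the mat, handle roughly towards -y.
- box: Grey junction box, fixed, 200 x 120 mm, 90 mm high, lid with steel screws on its -y side. Origin: centre of its underside, x along its length. The plug's axis is at x = -50 mm, y = 0; a grey cable gland, 38 mm wide and 26 mm high, stands on the top at x = +45 mm, y = 0.
- mat: Rubber mat with a blue face, fixed, 180 mm along its x, 300 mm along its y, 3 mm thick. Origin: centre of its underside.
- glue: Blue jar with a white cap, 68 mm wide, 90 mm high; origin at the centre of its underside. Leave alone.
- tape: Roll of yellow tape lying flat, 100 mm wide, 48 mm high; origin at the centre of its underside. Leave alone.
- bin: Red open bin, 160 x 110 x 60 mm; origin at the centre of its underside. Leave alone.
- driver: Orange screwdriver, 200 mm long, lying along its x; origin under its middle. Leave alone.
- spanner: Small flat steel spanner, 180 mm long, lying along its x; origin under its middle. Leave alone.
- spare: Spare grey gland nut, 38 mm wide, 26 mm high; origin at the centre of its underside. Leave alone.
- locknut: Grey plastic ring nut, 40 mm wide, 7 mm high; origin at the centre of its underside. Leave alone.

How it is judged (in metres and radians):
On the way, in this order (a step that is already met when the one before it is completed fails the run):
1. the ring sits fully down over the plug, its underside within 3 mm of the collar (horizontal distance between ring and plug_seat below 0.003 m and z of ring in the frame of plug_seat between -0.003 and 0.003 m), for 0.2 s.
2. with the ring fully home the pointer stands in the green band (0.104 to 0.144 rad clockwise) for 0.8 s (all of step 1 and value of joint wrench_arm between 0.104 and 0.144 rad), for 0.8 s.
3. the wrench is lowered flat onto the mat while still held (x of ring in the frame of mat between -0.09 and 0.09 m and y of ring in the frame of mat between -0.15 and 0.15 m and x of grip in the frame of mat between -0.09 and 0.09 m and y of grip in the frame of mat between -0.15 and 0.15 m and z of ring in the frame of mat below 0.009 m and z of grip in the frame of mat below 0.023 m and angle between wrench's own z axis and vertical below 0.06 rad and contact force between the fingers and wrench above 1 N), for 0.1 s.
At the end, for the whole second after the job is handed in: The wrench lies flat and still on the mat (ring centre and handle middle within its edges, within 6 mm of lying on it), the plug has not turned (mark within 1 mm of its start) and no bystander has moved 20 mm (x of ring in the frame of mat between -0.09 and 0.09 m and y of ring in the frame of mat between -0.15 and 0.15 m and x of grip in the frame of mat between -0.09 and 0.09 m and y of grip in the frame of mat between -0.15 and 0.15 m and z of ring in the frame of mat below 0.009 m and z of grip in the frame of mat below 0.023 m and angle between wrench's own z axis and vertical below 0.06 rad and linear speed of wrench below 0.02 m/s and distance of plug_mark from where it was at the start of the episode below 0.001 m and distance of each of glue, tape, bin, driver, spanner, spare, locknut from where it was at the start of the episode below 0.02 m); the robot touches nothing.
It fails at once if the pointer reaches the red line (0.176 rad, 2.2 N m) clockwise (value of joint wrench_arm above 0.176 rad).
It fails at once if the plug turns by more than about 3 deg (distance of plug_mark from where it was at the start of the episode above 0.001 m).
It fails at once if a bystander is pushed more than 20 mm (distance of any of glue, tape, bin, driver, spanner, spare, locknut from where it was at the start of the episode above 0.02 m).
It fails at once if the wrench is forced: it presses on plug or box with over 40 N while its ring is more than 4 mm above its seat (contact force between wrench and box above 40 N and z of ring in the frame of plug_seat above 0.004 m).
It fails at once if the plug is pulled the wrong way, anticlockwise, with more than 1 N m (0.08 rad) (value of joint wrench_arm below -0.08 rad).
It also fails if it takes over 67 s, if anything falls off the work surface, if the arm or the gripper's body presses on something with over 40 N, if the wrist force passes 120 N, or if a joint passes its speed limit or range.

### The arm

A 6-joint arm with a two-finger parallel gripper is mounted at the origin on the work surface. World frame = base frame: x ahead of the robot, y to its left, z up, the work surface at z = 0. Lengths are in mm, angles in rad, forces in N, time in s.
With the tool pointing down it reaches from about 275 to 725 mm from the base axis. Payload 5.6 kg.
Tool frame: the origin (TCP) lies midway between the tips of the shut fingers; the grasp point (between the pads) lies 19 mm behind it (bot.pinch_z is the distance from the TCP to the grasp point, in mm); z points along the fingers, y is the line along which they close (so a half turn about z gives the same grasp; the last joint's range is limited). The gripper opens to 85 mm and grips with 20 to 120 N. Pads are 22 mm wide; open, the fingers measure 114 mm over their backs; the gripper's body (76 mm by 85 mm) begins 54 mm behind the grasp point. The pads swing forward as they close: fully open they stand 13 mm farther back than shut.
Start: joints at [1.618, 0.255, 0.108, 0, -1.424, -0.285], TCP at [129.533, 534.522, 203.483] pointing down, gripper open.
Joint ranges: [-2.95, 2.95], [-1.21, 1.97], [-1.09, 1.5], [-2.87, 1.71], [-2.94, -0.07], [-3.05, 3.05]. Speed limits (rad/s): [2.57, 2.57, 3.14, 3.14, 3.14, 3.14].

### API

Orientations are given as a unit quaternion [x, y, z, w].
In Python, from bench import bot gives the robot as it stands.
- The arm moves only by the shell command python3 shift.py 'ROWS' [FORCE]. ROWS is a JSON object whose key "increments" holds a list of rows, 1 to 20 of them, each of 7 numbers: a rotation vector rx, ry, rz in rad, then dx, dy, dz in mm, then the finger opening in mm; each row is the pose to reach, as a shift and turn from the pose commanded when the command began, along the tool's axes at that moment; what a row does not reach only later rows make up. A row lasts 1/12 s, in which the tool goes at most 41.7 mm and 0.125 rad, less where a joint would pass 70% of its speed; a pose out of reach is approached as far as the arm can. The fingers move at their own pace and stop on an object; FORCE is the grip in N (left out, the last holds). Time passes only in rows, so rows that do not move let the fingers close. It prints the time, the measured TCP pose, the force, the opening and the grip force at its end. Input that does not fit is refused with a message, and nothing moves.
- bot.state(): the state, without advancing time (a new reading comes with each control period).
- bot.capture(name): name is "scene" or "top" or "wrist"; returns the picture (480x640x3 uint8, blue, green, red); there is no depth.
- bot.camera_info(name): a dict with "intrinsics" (3x3 intrinsics, pixels), "rvec" (rotation vector, rad) and "tvec" (3), from world to camera coordinates, as OpenCV has them; the wrist camera has in their place "mount" (4x4, takes a point from camera to tool coordinates, whose origin is the TCP and whose axes are the flange's). Camera axes: x right, y down, z forward; pixel columns grow to the right and rows downward; lengths in mm; the calibration is good to about 2 mm. A picture is of the moment at which its call begins: read the wrist's pose just before it. camera_info takes no time and is no camera call.
- bot.sign_off(): hands the job in; it is judged then, once.
The state is a dict: "clock": time; "joints": joint angles; "qvel": joint speeds; "joint_torque": joint torques, N m; "position": TCP position; "tool_rot": TCP orientation; "wrist_force": force on the tool from outside, world axes, zero at the start; "moment": the same for the moment, N m; "finger_gap": finger opening in mm; "finger_force": force on a finger pad.
Only numpy, scipy, OpenCV 4.12 (cv2) and the standard library are available. Lean on these libraries where they do the work, as an engineer would, in place of code of your own. Each camera call takes 0.05 s, during which the arm holds its last target. There are 200 camera calls.

## Working session

There is one attempt and no reset: what is moved stays moved. The work goes in short steps, Python scripts to look and compute and a shell command to move; the robot and the scene stay as the last step left them, time stands still between calls to the robot, and variables do not carry over. Pictures are saved under pics/ and viewed, at most 10 in all, crops included, and the job is handed in when it is done.

```bash
ls; mkdir -p pics
python3 - <<'E'
from bench import bot
import cv2,numpy as np
for n in("scene","top","wrist"):
    cv2.imwrite(f"pics/{n}0.png",bot.capture(n)); print(n,bot.camera_info(n))
print(bot.state(),bot.pinch_z)
E
```

```text
bench.py
pics
shift.py
scene {'intrinsics': array([[478.99077419,   0.        , 314.03263033],
       [  0.        , 478.99077419, 240.91253742],
       [  0.        ,   0.        ,   1.        ]]), 'rvec': array([ 1.54106191,  1.95386346, -0.88800442]), 'tvec': array([ 137.83727166, -299.52582672, 1417.82006225])}
top {'intrinsics': array([[561.25545779,   0.        , 325.0025653 ],
       [  0.        , 561.25545779, 238.35410198],
       [  0.        ,   0.        ,   1.        ]]), 'rvec': array([ 1.96541849, -2.26127111,  0.2305703 ]), 'tvec': array([  60.8296257 ,  539.59155358, 1249.94824659])}
wrist {'intrinsics': array([[395.80537508,   0.        , 325.28910677],
       [  0.        , 395.80537508, 240.92664076],
       [  0.        ,   0.        ,   1.        ]]), 'mount': array([[ 1.30282968e-03, -9.61025424e-01, -2.76456936e-01,
         7.06221453e+01],
       [ 9.99998902e-01,  1.44728559e-03, -3.18494423e-04,
         2.96597221e-01],
       [ 7.06193376e-04, -2.76456218e-01,  9.61026254e-01,
        -1.69620322e+02],
       [ 0.00000000e+00,  0.00000000e+00,  0.00000000e+00,
         1.00000000e+00]])}
{'clock': 0.15, 'joints': array([ 1.61761204e+00,  2.55638877e-01,  1.07301554e-01, -3.40247392e-04,
       -1.42392234e+00, -2.84624948e-01]), 'qvel': array([ 0.00128378, -0.00106415,  0.00308729,  0.00138115, -0.00231634,
        0.00012708]), 'joint_torque': array([-1.66098467e-03, -3.86944485e+01,  2.38078934e+01,  5.36664963e+00,
       -4.59291405e-03, -5.56585711e-07]), 'position': array([129.41410519, 534.12785712, 202.79094162]), 'tool_rot': array([ 9.92935923e-01, -1.18649439e-01, -4.52707478e-05,  7.49400605e-04]), 'wrist_force': array([-0.86386033, -0.12590716,  0.25733544]), 'moment': array([-0.00856967, -0.01904652,  0.00056372]), 'finger_force': 0.0, 'finger_gap': 85.20463946170047} 18.700000000000003
```
View pics/top0.png

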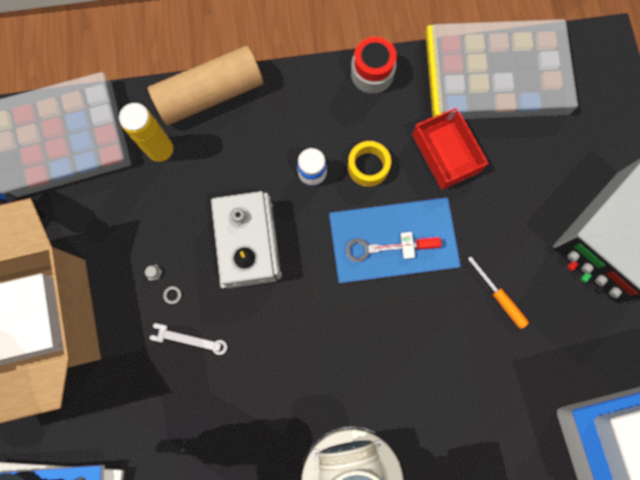

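View pics/scene0.png

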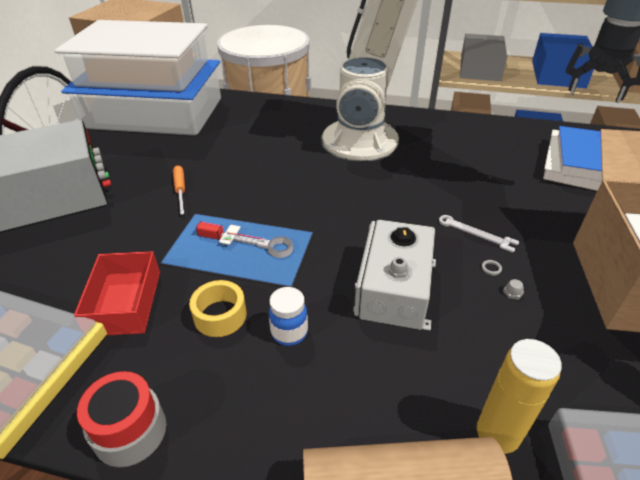

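The top view shows the ring at about (357,250), the red handle at (429,243), the plug at (244,257) and the gland at (239,215). The scene view shows the ring at (281,247), the handle at (210,230) and the plug at (404,236).

Create h.py:
```python
from bench import bot
import cv2,numpy as np
from scipy.spatial.transform import Rotation as R
def cam(n,s=None):
    c=bot.camera_info(n);K=c["intrinsics"]
    if n=="wrist":
        s=s or bot.state(); T=np.eye(4);T[:3,:3]=R.from_quat(s["tool_rot"]).as_matrix();T[:3,3]=s["position"]
        M=T@c["mount"]; return K,M[:3,:3],M[:3,3]
    r=cv2.Rodrigues(c["rvec"])[0]; return K,r.T,-r.T@c["tvec"]
def ray(C,p):
    K,Rm,o=C; d=Rm@np.linalg.solve(K,[p[0],p[1],1]); return o,d/np.linalg.norm(d)
def plane(C,p,z):
    o,d=ray(C,p); return o+d*(z-o[2])/d[2]
def tri(*cp):
    A=np.zeros((3,3));b=np.zeros(3)
    for C,p in cp:
        o,d=ray(C,p);P=np.eye(3)-np.outer(d,d);A+=P;b+=P@o
    x=np.linalg.solve(A,b); return x,[round(float(np.linalg.norm(np.cross(ray(C,p)[1],x-ray(C,p)[0]))),1) for C,p in cp]
def proj(C,X):
    K,Rm,o=C; q=K@(Rm.T@(np.asarray(X,float)-o)); return q[:2]/q[2]
def goto(P,yaw,s=None):
    """tool-axis shift to put TCP at P, pointing down, tool y at world angle yaw (mod pi)"""
    s=s or bot.state(); R0=R.from_quat(s["tool_rot"])
    out=[]
    for k in (0,np.pi):
        y=np.array([np.cos(yaw+k),np.sin(yaw+k),0]);z=np.array([0,0,-1.]);x=np.cross(y,z)
        Rg=R.from_matrix(np.c_[x,y,z]); out.append((R0.inv()*Rg).as_rotvec())
    rv=min(out,key=np.linalg.norm)
    return np.round(rv,3),np.round(R0.inv().apply(np.asarray(P)-s["position"]),1)
def mask(im,lo,hi): return cv2.inRange(cv2.cvtColor(im,cv2.COLOR_BGR2HSV),lo,hi)
```

Run:
```python
from h import *
t,s=cam("top"),cam("scene")
for n,a,b in(("ring",(357,250),(281,247)),("handle",(429,243),(210,230)),("plug",(244,257),(404,236)),("gland",(239,215),(399,266)),("jar",(312,160),(288,300))):print(n,tri((t,a),(s,b)))
for p in((330,213),(449,198),(460,266),(340,282)):print(plane(t,p,3))
print(goto((450,0,250),0))
```

```text
ring (array([513.68035247, -89.3169034 ,   9.39050675]), [1.1, 1.1])
handle (array([ 504.72444044, -260.73329885,   18.68216854]), [0.4, 0.4])
plug (array([517.62011303, 170.93804778,  95.97319206]), [0.7, 0.7])
gland (array([613.16591486, 170.6048116 , 104.67095077]), [0.5, 0.5])
jar (array([725.0188502 ,  -9.51972586,  89.00809042]), [0.5, 0.5])
[614.71850902 -37.2304533    3.        ]
[ 611.49598008 -332.17467809    3.        ]
[ 441.5454711  -327.22444137    3.        ]
[443.48464159 -36.94563756   3.        ]
(array([ 1.000e-03, -1.000e-03,  1.333e+00]), array([437.4, 443.6, -46.5]))
```

Run:
```python
from h import *
print(goto((518,171,210),-0.238-np.pi/2))
```

```text
(array([ 0.001, -0.   ,  0.   ]), array([463.2, 261.4,  -6.8]))
```

```bash
python3 shift.py '{"increments": [[0, 0, 0, 30, 17, -1, 85], [0, 0, 0, 65, 37, -2, 85], [0, 0, 0, 101, 57, -3, 85], [0, 0, 0, 137, 77, -4, 85], [0, 0, 0, 172, 97, -5, 85], [0, 0, 0, 208, 117, -6, 85], [0, 0, 0, 243, 137, -7, 85], [0, 0, 0, 279, 157, -7, 85], [0, 0, 0, 315, 177, -7, 85], [0, 0, 0, 350, 197, -7, 85], [0, 0, 0, 386, 217, -7, 85], [0, 0, 0, 420, 237, -7, 85], [0, 0, 0, 448, 253, -7, 85], [0, 0, 0, 463, 261, -7, 85], [0, 0, 0, 463, 261, -7, 85], [0, 0, 0, 463, 261, -7, 85], [0, 0, 0, 463, 261, -7, 85]]}'
python3 - <<'E'
from h import *
import pickle
s=bot.state();im=bot.capture("wrist");pickle.dump((s,im),open("v1.pkl","wb"));cv2.imwrite("pics/w1.png",im);print(s["position"])
E
```

```text
clock: 1.57
position: [517.6, 172.0, 210.2]
tool_rot: [0.993, -0.119, -0.0, 0.0]
wrist_force: [-0.8, 0.8, -0.0]
finger_gap: 84.8
finger_force: 0.0
[517.59994401 172.04211995 210.20133613]
```

View pics/w1.png

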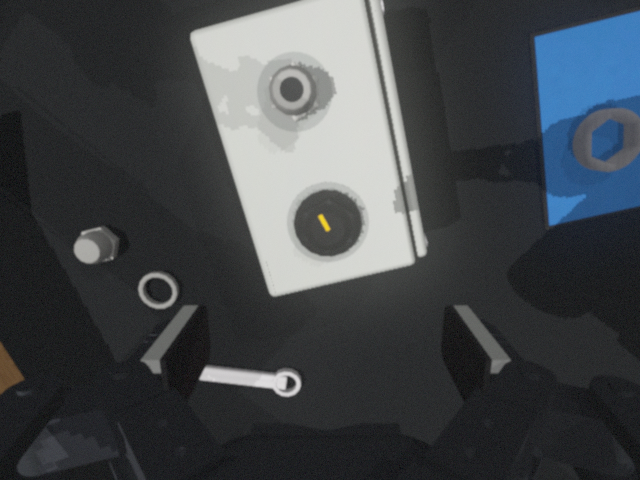

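The plug is at about (328,222) with a yellow stripe from (320,214) to (328,231). The wrench ring is at the right edge, at (607,140). I'll take a closer second view.

```bash
python3 shift.py '{"increments": [[0, 0, 0, -20, 0, 30, 85], [0, 0, 0, -40, 0, 60, 85], [0, 0, 0, -45, 0, 75, 85], [0, 0, 0, -45, 0, 75, 85], [0, 0, 0, -45, 0, 75, 85], [0, 0, 0, -45, 0, 75, 85]]}'
python3 - <<'E'
from h import *
import pickle
s=bot.state();im=bot.capture("wrist");pickle.dump((s,im),open("v2.pkl","wb"));print(s["position"])
V=[pickle.load(open(f"v{i}.pkl","rb")) for i in(1,2)]
cs=[];
for s,im in V:
    C=cam("wrist",s)
    y=mask(im,(18,120,90),(35,255,255)); 
    u0=proj(C,(517.6,171,108)); yy,xx=np.nonzero(y); k=np.hypot(xx-u0[0],yy-u0[1])<60; pts=np.c_[xx,yy][k].astype(np.float32)
    r=cv2.minAreaRect(pts);bx=cv2.boxPoints(r)
    e=[(bx[i]+bx[(i+1)%4])/2 for i in range(4)]
    a,b=(e[0],e[2]) if np.linalg.norm(e[0]-e[2])>np.linalg.norm(e[1]-e[3]) else (e[1],e[3])
    vx,vy,x0,y0=cv2.fitLine(pts,cv2.DIST_L2,0,.01,.01).ravel()
    A,B=plane(C,(x0-10*vx,y0-10*vy),109),plane(C,(x0+10*vx,y0+10*vy),109)
    d=B-A
    print(len(pts),u0,r,"ang",np.degrees(np.arctan2(d[1],d[0])),"ends",plane(C,a,109),plane(C,b,109))
    cs.append((C,(a,b)))
print(tri(*[(C,e[0]) for C,e in cs]),tri(*[(C,e[1]) for C,e in cs]))
im=V[1][1];u=proj(cam("wrist",V[1][0]),(517.6,171,108)).astype(int)
cv2.imwrite("pics/w2.png",cv2.resize(im[max(u[1]-120,0):u[1]+120,u[0]-130:u[0]+130],None,fx=2.5,fy=2.5,interpolation=cv2.INTER_CUBIC))
print(u)
E
```

```text
clock: 2.12
position: [475.4, 183.3, 137.3]
tool_rot: [0.993, -0.118, 0.001, -0.001]
wrist_force: [0.1, 0.1, 0.6]
finger_gap: 84.9
finger_force: 0.0
[475.44329722 183.31817016 137.27049538]
113 [326.41303567 230.24133089] ((323.7972106933594, 222.33494567871094), (19.23145866394043, 5.9248433113098145), 60.945396423339844) ang -165.0772987428478 ends [530.48138495 173.1398507  109.        ] [517.15837616 169.61541009 109.        ]
221 [329.1880386  182.68499208] ((325.3598327636719, 171.076416015625), (27.294572830200195, 8.220294952392578), 61.38954162597656) ang -165.19528634835683 ends [530.1726088  173.26418951 109.        ] [517.23506763 169.70419161 109.        ]
(array([530.01086077, 173.31959946, 106.68837833]), [0.0, 0.0]) (array([517.2693764 , 169.64654816, 109.37414004]), [0.1, 0.1])
[329 182]
```

View pics/w2.png

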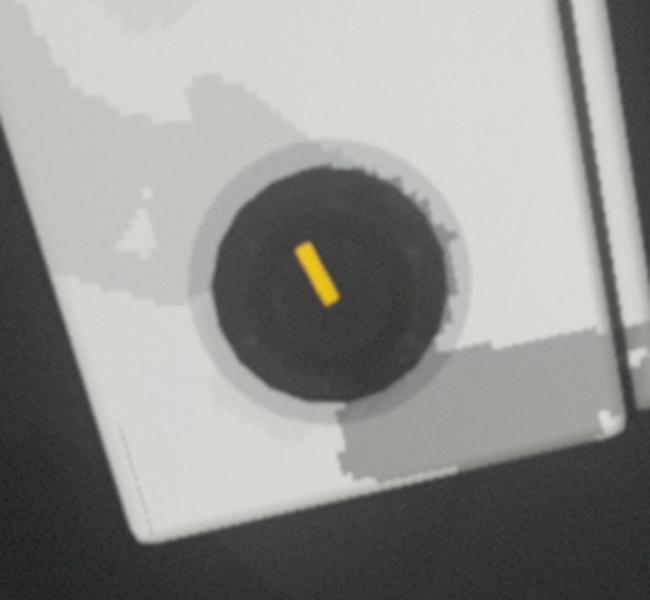

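The stripe runs at about 15° in the world frame, and the collar shows as a dark disc centred at about (330,283) in the crop. Next I'll fit the collar centre and move to the wrench.

Run:
```python
from h import *
import pickle
L=[]
for i in(1,2):
    s,im=pickle.load(open(f"v{i}.pkl","rb"));C=cam("wrist",s)
    u0=proj(C,(517.6,171,94));g=cv2.cvtColor(im,cv2.COLOR_BGR2GRAY)
    roi=np.zeros_like(g);cv2.circle(roi,tuple(u0.astype(int)),62 if i==2 else 42,255,-1)
    for th in (80,95,):
        m=((g<th)&(roi>0)).astype(np.uint8); m=cv2.morphologyEx(m,cv2.MORPH_OPEN,cv2.getStructuringElement(cv2.MORPH_ELLIPSE,(25,25)))
        c=max(cv2.findContours(m,0,cv2.CHAIN_APPROX_NONE)[0],key=cv2.contourArea)
        P=np.array([plane(C,p,94)[:2] for p in c[:,0].astype(float)],np.float32)
        el=cv2.fitEllipse(P);print(i,th,el,cv2.minEnclosingCircle(P))
    L.append((C,proj(C,(*el[0],94))))
print(tri(*L))
print(goto((509,-175,150),-0.238-np.pi/2))
```

```text
Traceback (most recent call last):
ValueError: max() iterable argument is empty
```

Run:
```python
from h import *
import pickle
L=[]
for i in(1,2):
    s,im=pickle.load(open(f"v{i}.pkl","rb"));C=cam("wrist",s)
    u0=proj(C,(517.6,171,94));g=cv2.cvtColor(im,cv2.COLOR_BGR2GRAY)
    roi=np.zeros_like(g);cv2.circle(roi,tuple(u0.astype(int)),62 if i==2 else 42,255,-1)
    for th in (80,95,110):
        m=((g<th)&(roi>0)).astype(np.uint8)
        m|=(mask(im,(18,80,60),(35,255,255))>0)&(roi>0)
        m=cv2.morphologyEx(m,cv2.MORPH_CLOSE,np.ones((5,5)));m=cv2.morphologyEx(m,cv2.MORPH_OPEN,cv2.getStructuringElement(cv2.MORPH_ELLIPSE,(15,15)))
        c=max(cv2.findContours(m,0,cv2.CHAIN_APPROX_NONE)[0],key=cv2.contourArea)
        P=np.array([plane(C,p,94)[:2] for p in c[:,0].astype(float)],np.float32)
        el=cv2.fitEllipse(P);print(i,th,el,cv2.minEnclosingCircle(P))
    L.append((C,proj(C,(*el[0],94))))
print(tri(*L))
print(goto((509,-175,150),-0.238-np.pi/2))
```

```text
1 80 ((518.1065673828125, 170.18202209472656), (45.69950866699219, 47.36857223510742), 157.84243774414062) ((518.419921875, 169.9878692626953), 24.027585983276367)
1 95 ((518.887939453125, 169.7699737548828), (48.36726379394531, 48.47191619873047), 34.769439697265625) ((518.6832885742188, 169.6881561279297), 24.70201301574707)
1 110 ((518.9078979492188, 169.70240783691406), (48.99653625488281, 49.27173614501953), 83.75657653808594) ((519.0001220703125, 169.74923706054688), 25.050371170043945)
2 80 ((518.2499389648438, 170.01834106445312), (47.76359176635742, 48.504615783691406), 133.62106323242188) ((518.159423828125, 170.14772033691406), 24.56398582458496)
2 95 ((518.4509887695312, 169.88722229003906), (48.811012268066406, 49.05412292480469), 122.02532958984375) ((518.3790893554688, 169.8196563720703), 24.954952239990234)
2 110 ((518.373779296875, 169.852783203125), (49.29892349243164, 49.596405029296875), 117.66180419921875) ((518.333251953125, 169.77589416503906), 25.173439025878906)
(array([517.83998901, 169.93087191,  89.47285994]), [0.0, 0.0])
(array([-0.002, -0.003,  0.001]), array([116.6, 340.4, -13.1]))
```

```bash
python3 shift.py '{"increments": [[0, 0, 0, 10, 30, -5, 85], [0, 0, 0, 22, 65, -13, 85], [0, 0, 0, 34, 100, -13, 85], [0, 0, 0, 46, 135, -13, 85], [0, 0, 0, 58, 170, -13, 85], [0, 0, 0, 70, 205, -13, 85], [0, 0, 0, 82, 240, -13, 85], [0, 0, 0, 94, 275, -13, 85], [0, 0, 0, 106, 308, -13, 85], [0, 0, 0, 114, 332, -13, 85], [0, 0, 0, 117, 340, -13, 85], [0, 0, 0, 117, 340, -13, 85], [0, 0, 0, 117, 340, -13, 85], [0, 0, 0, 117, 340, -13, 85]]}'
python3 - <<'E'
from h import *
import pickle
s=bot.state();im=bot.capture("wrist");pickle.dump((s,im),open("v3.pkl","wb"));cv2.imwrite("pics/w3.png",im);print(s["position"])
E
```

```text
clock: 3.33
position: [508.4, -175.0, 149.0]
tool_rot: [0.993, -0.118, 0.001, -0.0]
wrist_force: [-0.7, -0.7, 0.2]
finger_gap: 84.7
finger_force: 0.0
[ 508.37801916 -174.95724213  149.04747628]
```

View pics/w3.png

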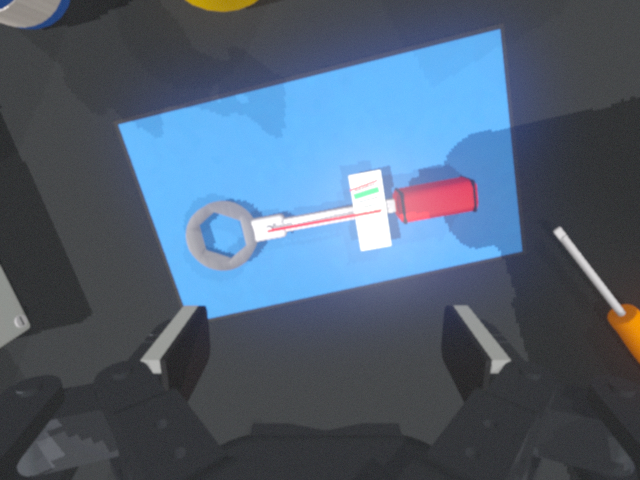

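The wrench is lying on the mat with its ring at (222,235), its handle at (437,200) and its green band on the upper side of the plate.

```bash
cat >> h.py <<'E'
def wrench(im,C,zt=31,zr=17):
    m=mask(im,(170,120,60),(180,255,255))|mask(im,(0,120,60),(8,255,255))
    m=cv2.morphologyEx(m,cv2.MORPH_OPEN,np.ones((7,7)))
    c=max(cv2.findContours(m,0,2)[0],key=cv2.contourArea);r=cv2.minAreaRect(c)
    return np.array(r[0]),r
def hole(im,p0,rad=45):
    m=mask(im,(95,90,60),(125,255,255)); n,l,st,ce=cv2.connectedComponentsWithStats(m,connectivity=4)
    k=[i for i in range(1,n) if np.hypot(*(ce[i]-p0))<rad and 300<st[i,4]<6000]
    return ce[k[0]],st[k[0]]
E
python3 - <<'E'
from h import *
import pickle
s,im=pickle.load(open("v3.pkl","rb"));C=cam("wrist",s)
h,r=wrench(im,C);print(h,r)
c,st=hole(im,(222,235));print(c,st)
H=plane(C,h,31);G=plane(C,c,13);print(H,G)
d=(H-G)[:2];a=np.arctan2(d[1],d[0]);print(np.degrees(a),np.linalg.norm(d))
print(s["joints"]);print(goto((H[0],H[1],110),a+np.pi/2), np.array(bot.state()["joints"]))
E
```

```text
[439.1282959  200.47640991] ((439.1282958984375, 200.47640991210938), (29.16518211364746, 69.53075408935547), 79.59229278564453)
[222.43900758 234.44038594] [ 200  213   46   44 1451]
[ 507.18870947 -260.81808105   31.        ] [516.12321865 -92.3207186   13.        ]
-93.03524461582039 168.73407067197417
[-4.02880634e-02  2.52687085e-01 -3.41476200e-02 -1.62500625e-04
 -1.28289485e+00  1.37378617e+00]
(array([-1.000e-03, -1.000e-03,  1.387e+00]), array([19.1, 84. , 39. ])) [-3.98183398e-02  2.52539784e-01 -3.45563162e-02 -1.07109276e-04
 -1.28281646e+00  1.37393873e+00]
```

```bash
python3 shift.py '{"increments": [[0, 0, 0.12, 2, 8, 4, 85], [0, 0, 0.24, 4, 16, 8, 85], [0, 0, 0.36, 6, 24, 12, 85], [0, 0, 0.48, 8, 32, 16, 85], [0, 0, 0.6, 10, 38, 20, 85], [0, 0, 0.72, 12, 45, 25, 85], [0, 0, 0.84, 14, 52, 30, 85], [0, 0, 0.96, 15, 60, 34, 85], [0, 0, 1.08, 16, 68, 38, 85], [0, 0, 1.2, 16, 72, 39, 85], [0, 0, 1.32, 16, 73, 39, 85], [0, 0, 1.387, 16, 73, 39, 85], [0, 0, 1.387, 16, 73, 39, 85], [0, 0, 1.387, 16, 73, 39, 85], [0, 0, 1.387, 16, 73, 39, 85]]}'
python3 - <<'E'
from h import *
import pickle
s=bot.state();im=bot.capture("wrist");pickle.dump((s,im),open("v4.pkl","wb"));cv2.imwrite("pics/w4.png",im);print(s["position"],s["joints"])
E
```

```text
clock: 4.63
position: [506.6, -249.7, 109.7]
tool_rot: [-0.689, 0.725, -0.0, 0.0]
wrist_force: [-0.7, -0.4, -0.2]
finger_gap: 85.0
finger_force: 0.0
[ 506.57695794 -249.67887772  109.73534263] [-1.81025298e-01  3.28615113e-01 -3.19420532e-02 -1.14615297e-05
 -1.20978752e+00  1.30294508e-01]
```

View pics/w4.png

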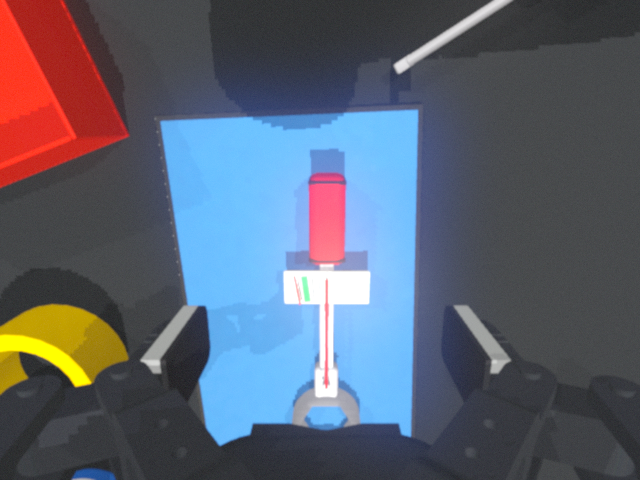

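The handle is centred between the fingers, running from (310,175) to (345,262), with the plate at (327,287). The pointer sits at mid-plate and the green band is at (306,288).

Run:
```python
from h import *
import pickle
s3,i3=pickle.load(open("v3.pkl","rb"));s,im=pickle.load(open("v4.pkl","rb"));C3,C=cam("wrist",s3),cam("wrist",s)
im2=im.copy();im2[:,:250]=0
h,r=wrench(im2,C);print(h,r,cv2.boxPoints(r).tolist())
h3,_=wrench(i3,C3);print("handle mid",tri((C3,h3),(C,h)))
# plate centroid
def plate(im,x0,y0,R0):
    m=mask(im,(0,0,200),(180,50,255));g=np.zeros_like(m);cv2.circle(g,(x0,y0),R0,255,-1);m=cv2.morphologyEx(m&g,cv2.MORPH_CLOSE,np.ones((9,9)));m=cv2.morphologyEx(m,cv2.MORPH_OPEN,np.ones((15,15)))
    c=max(cv2.findContours(m,0,2)[0],key=cv2.contourArea);return cv2.minAreaRect(c)
p3,p4=plate(i3,370,210,55),plate(im,327,287,55);print(p3,p4,tri((C3,p3[0]),(C,p4[0])))
R=[plane(C,h,31)]
for z in(17,31): print("handle@",z,plane(C,h,z),plane(C3,h3,z))
print("plate@24",plane(C,p4[0],24),plane(C3,p3[0],24), "ring@",plane(C3,hole(i3,(222,235))[0],10))
print("tool x dir deg",np.degrees(np.arctan2(*(Rr:=__import__('scipy.spatial.transform',fromlist=['Rotation']).Rotation.from_quat(s["tool_rot"]).as_matrix())[[1,0],[0,0]])))
```

```text
[326.5 221.5] ((326.5, 221.5), (75.0, 33.0), 90.0) [[310.0, 184.0], [343.0, 184.0], [343.0, 259.0], [310.0, 259.0]]
handle mid (array([ 505.8908002 , -260.92432999,   27.56268866]), [0.3, 0.3])
((371.0279235839844, 209.890869140625), (77.01805877685547, 39.39961242675781), 85.91438293457031) ((326.5, 297.0), (64.0, 85.0), 90.0) (array([ 509.84350774, -209.44272843,   30.12519537]), [1.9, 1.9])
handle@ 17 [ 505.70700585 -258.27151368   17.        ] [ 503.61769915 -263.5983465    17.        ]
handle@ 31 [ 505.573763   -261.57711651   31.        ] [ 507.01838519 -260.24386738   31.        ]
plate@24 [ 508.2750899  -205.73619714   24.        ] [ 510.22896412 -210.63518495   24.        ] ring@ [515.33830778 -90.72887674  10.        ]
tool x dir deg -92.90689261089337
```

```bash
python3 shift.py '{"increments": [[0, 0, 0, -1, 0, 25, 85], [0, 0, 0, -3, 0, 55, 85], [0, 0, 0, -3, 0, 80, 85], [0, 0, 0, -3, 0, 95, 85], [0, 0, 0, -3, 0, 102, 85], [0, 0, 0, -3, 0, 103.7, 85], [0, 0, 0, -3, 0, 103.7, 85], [0, 0, 0, -3, 0, 103.7, 60], [0, 0, 0, -3, 0, 103.7, 40], [0, 0, 0, -3, 0, 103.7, 15], [0, 0, 0, -3, 0, 103.7, 15], [0, 0, 0, -3, 0, 103.7, 15], [0, 0, 0, -3, 0, 103.7, 15], [0, 0, 0, -3, 0, 103.7, 15], [0, 0, 0, -3, 0, 103.7, 15], [0, 0, 0, -3, 0, 103.7, 15]]}' 100
```

```text
clock: 6.02
position: [506.4, -247.3, 5.8]
tool_rot: [-0.688, 0.726, 0.0, -0.0]
wrist_force: [0.3, -0.6, -0.0]
finger_gap: 15.1
finger_force: 0.0
```

Run:
```python
from h import *
a=bot.capture("wrist");b=bot.capture("top")
cv2.imwrite("pics/w5.png",np.hstack([a[60:480,140:510],cv2.resize(b[190:300,320:430],(420,420))]))
```

```text
(no output)
```

View pics/w5.png

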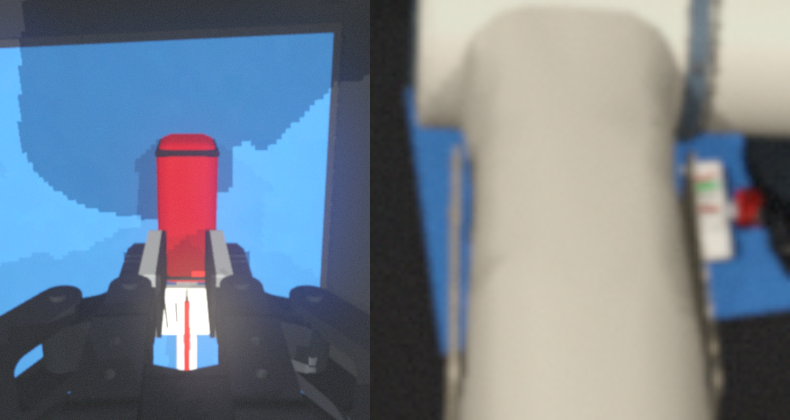

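The fingers straddle the inner end of the handle, but the reading is 15 mm with no force. I'll close further and see whether they stop on something.

```bash
python3 shift.py '{"increments": [[0, 0, 0, 0, 0, 0, 5], [0, 0, 0, 0, 0, 0, 0], [0, 0, 0, 0, 0, 0, 0], [0, 0, 0, 0, 0, 0, 0]]}' 100
python3 - <<'E'
from h import *
print(bot.state()["finger_gap"],bot.state()["finger_force"])
a=bot.capture("wrist")
cv2.imwrite("pics/w6.png",cv2.resize(a[220:420,220:420],(700,600)))
E
```

```text
clock: 6.45
position: [506.4, -247.3, 5.7]
tool_rot: [-0.688, 0.726, 0.0, -0.0]
wrist_force: [0.3, 0.1, 0.2]
finger_gap: 0.3
finger_force: 0.0
0.3291712036164381 0.0
```

View pics/w6.png

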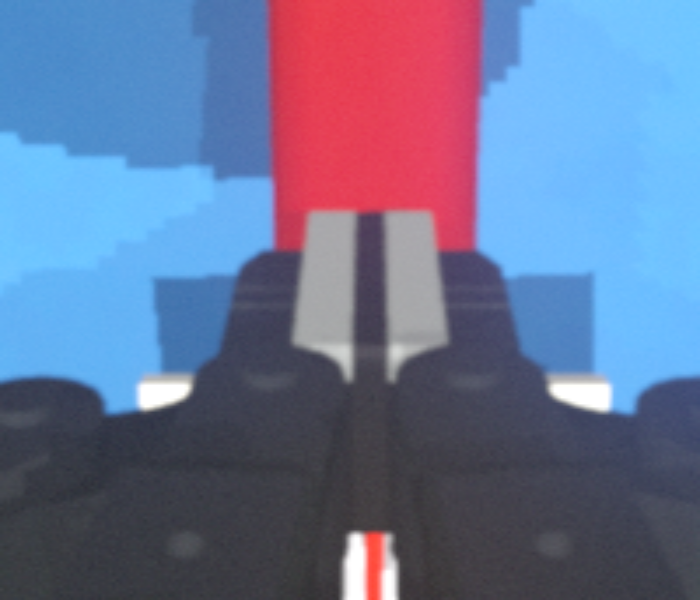

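The fingers closed fully without touching anything, although they appear in front of the handle. The tips may therefore be above it. I'll probe downward gently and watch the force.

```bash
for i in 1 2 3; do python3 shift.py '{"increments": [[0, 0, 0, 0, 0, 1, 0], [0, 0, 0, 0, 0, 1, 0]]}' | egrep 'pos|wrist'; done
python3 - <<'E'
from h import *
t,s=cam("top"),cam("scene"); st=bot.state(); print(st["joints"])
for X in(st["position"],st["position"]+[0,0,19]): print(proj(s,X),proj(t,X))
im=bot.capture("scene"); m=mask(im,(170,120,60),(180,255,255))|mask(im,(0,120,60),(8,255,255)); 
n,l,sta,ce=cv2.connectedComponentsWithStats(m[200:260,170:260]);print([(sta[i].tolist(),ce[i]) for i in range(1,n) if sta[i,4]>20])
print(proj(s,(506,-261,31)),proj(s,(506,-261,3)))
E
```

```text
position: [506.3, -247.2, 4.6]
wrist_force: [1.0, 0.3, -0.3]
position: [506.3, -247.3, 3.6]
wrist_force: [-0.2, 0.5, -0.2]
position: [506.4, -247.3, 3.3]
wrist_force: [-0.8, 1.1, 3.9]
[-1.76670880e-01  4.22755359e-01 -1.88105045e-01  2.63877360e-04
 -9.59784022e-01  1.22745604e-01]
[216.41015466 236.46212643] [422.43959993 244.22852316]
[215.15337842 230.14386028] [423.77401231 242.68254611]
[([27, 22, 26, 17, 289], array([38.70934256, 30.75086505]))]
[209.00261757 226.20979531] [210.95382026 235.56154325]
```

Run:
```python
from h import *
im=bot.capture("scene");a=cv2.imread("pics/scene0.png")
c=[cv2.resize(x[190:270,165:245],(400,500),interpolation=cv2.INTER_CUBIC) for x in(a,im)]
cv2.imwrite("pics/w7.png",np.hstack(c))
for x in (a,im):
    m=mask(x,(170,120,60),(180,255,255))|mask(x,(0,120,60),(8,255,255));n,l,sta,ce=cv2.connectedComponentsWithStats(m[200:260,170:260]);print([(sta[i].tolist(),ce[i]) for i in range(1,n) if sta[i,4]>20])
```

```text
[([27, 22, 26, 17, 334], array([39.26347305, 30.06886228]))]
[([27, 22, 26, 17, 289], array([38.65051903, 30.73702422]))]
```

View pics/w7.png

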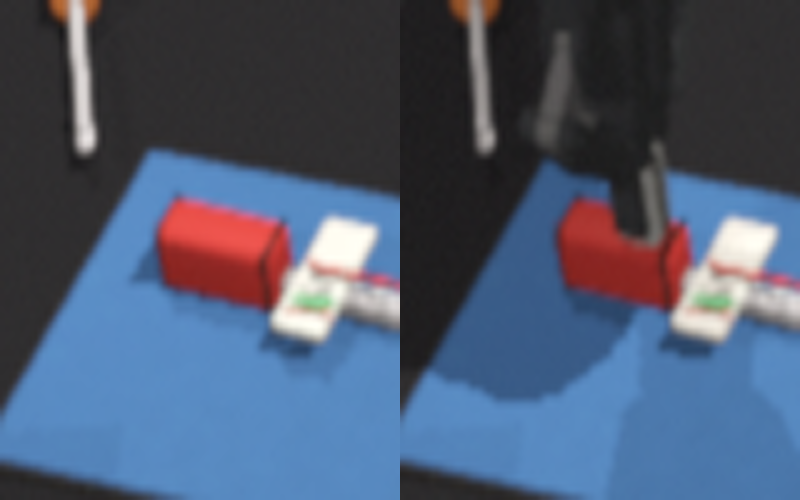

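The crop on the right shows the shut fingertips standing on top of the red handle at a reported z of 3.3. The tips therefore end about 28 mm short of the reported TCP. I'll reopen, go lower and probe for the mat.

```bash
python3 shift.py '{"increments": [[0, 0, 0, 0, 0, -12, 0], [0, 0, 0, 0, 0, -22, 20], [0, 0, 0, 0, 0, -22, 85], [0, 0, 0, 0, 0, -22, 85], [0, 0, 0, 0, 0, -22, 85], [0, 0, 0, 0, 0, -22, 85], [0, 0, 0, 0, 0, -22, 85], [0, 0, 0, 0, 0, -22, 85], [0, 0, 0, 0, 0, -10, 85], [0, 0, 0, 0, 0, 0, 85], [0, 0, 0, 0, 0, 10, 85], [0, 0, 0, 0, 0, 16, 85], [0, 0, 0, 0, 0, 20, 85], [0, 0, 0, 0, 0, 20, 85], [0, 0, 0, 0, 0, 20, 45], [0, 0, 0, 0, 0, 20, 35], [0, 0, 0, 0, 0, 20, 35], [0, 0, 0, 0, 0, 20, 35], [0, 0, 0, 0, 0, 20, 35]]}' 100; for i in 1 2 3; do python3 shift.py '{"increments": [[0, 0, 0, 0, 0, 1.5, 35], [0, 0, 0, 0, 0, 1.5, 35]]}' | egrep 'pos|wrist|gap'; done
```

```text
clock: 8.68
position: [506.7, -247.4, -16.9]
tool_rot: [-0.688, 0.726, -0.0, 0.0]
wrist_force: [0.2, 0.1, -0.5]
finger_gap: 35.1
finger_force: 0.0
position: [506.3, -247.3, -18.9]
wrist_force: [0.3, -0.6, -0.2]
finger_gap: 35.0
position: [506.2, -247.3, -20.5]
wrist_force: [-0.5, -0.1, 0.2]
finger_gap: 34.9
position: [506.2, -247.3, -22.0]
wrist_force: [-0.0, -0.5, 0.2]
finger_gap: 35.0
```

```bash
python3 shift.py '{"increments": [[0, 0, 0, 0, 0, 0, 20], [0, 0, 0, 0, 0, 0, 10], [0, 0, 0, 0, 0, 0, 0], [0, 0, 0, 0, 0, 0, 0], [0, 0, 0, 0, 0, 0, 0], [0, 0, 0, 0, 0, 0, 0], [0, 0, 0, 0, 0, 0, 0], [0, 0, 0, 0, 0, 0, 0]]}' 110
```

```text
clock: 9.85
position: [506.4, -247.3, -21.5]
tool_rot: [-0.688, 0.726, -0.0, -0.0]
wrist_force: [-2.1, 1.0, 4.7]
finger_gap: 22.5
finger_force: 108.4
```

Gripped at 108 N. Next I'll capture a reference image, lift, and check for droop.

```bash
python3 - <<'E'
from h import *
cv2.imwrite("pics/ref.png",bot.capture("wrist"))
E
python3 shift.py '{"increments": [[0, 0, 0, 0, 0, -3, 0], [0, 0, 0, 0, 0, -10, 0], [0, 0, 0, 0, 0, -20, 0], [0, 0, 0, 0, 0, -32, 0], [0, 0, 0, 0, 0, -46, 0], [0, 0, 0, 0, 0, -60, 0], [0, 0, 0, 0, 0, -74, 0], [0, 0, 0, 0, 0, -88, 0], [0, 0, 0, 0, 0, -100, 0], [0, 0, 0, 0, 0, -112, 0], [0, 0, 0, 0, 0, -120, 0], [0, 0, 0, 0, 0, -124, 0], [0, 0, 0, 0, 0, -125, 0], [0, 0, 0, 0, 0, -125, 0], [0, 0, 0, 0, 0, -125, 0]]}' 120
python3 - <<'E'
from h import *
a=cv2.imread("pics/ref.png");b=bot.capture("wrist");cv2.imwrite("pics/lift.png",b)
for x in(a,b):
    g=cv2.cvtColor(x,cv2.COLOR_BGR2HSV)
    r=(mask(x,(170,120,60),(180,255,255))|mask(x,(0,120,60),(8,255,255)));r[:, :250]=0;r[:,400:]=0
    w=mask(x,(0,0,170),(180,60,255));w[:250]=0;w[420:]=0;w[:,:230]=0;w[:,420:]=0
    n,l,st,ce=cv2.connectedComponentsWithStats(r);print("red",[(st[i].tolist(),ce[i].round(1).tolist()) for i in range(1,n) if st[i,4]>60])
    n,l,st,ce=cv2.connectedComponentsWithStats(w);print("white",[(st[i].tolist(),ce[i].round(1).tolist()) for i in range(1,n) if st[i,4]>60])
    gr=mask(x,(45,100,60),(85,255,255));yy,xx=np.nonzero(gr);print("green",xx.mean() if len(xx) else 0,yy.mean() if len(yy) else 0,len(xx))
E
```

```text
clock: 11.15
position: [505.9, -247.1, 102.5]
tool_rot: [-0.688, 0.726, 0.001, -0.0]
wrist_force: [0.3, -0.5, -3.5]
finger_gap: 22.0
finger_force: 117.7
red [([291, 207, 69, 22, 1333], [325.3, 218.0]), ([289, 234, 73, 143, 9656], [325.3, 303.0]), ([324, 402, 5, 29, 131], [325.8, 416.9])]
white [([269, 299, 18, 48, 315], [278.4, 323.5]), ([365, 306, 18, 26, 299], [373.0, 319.9]), ([290, 382, 81, 38, 2699], [328.9, 400.8])]
green 286.52296819787983 411.0388692579505 283
red [([291, 236, 70, 141, 8927], [325.4, 306.5]), ([323, 402, 6, 29, 143], [325.3, 415.4])]
white [([268, 291, 22, 56, 700], [279.6, 316.9]), ([362, 291, 22, 56, 691], [371.2, 316.7]), ([290, 381, 81, 39, 2743], [328.8, 400.5])]
green 286.5735294117647 411.4375 272
```

Run:
```python
from h import *
print(goto((479.3,20.9,103),np.radians(-104.7+90)))
```

```text
(array([0.002, 0.   , 0.202]), array([-266.2,   41.1,   -0.4]))
```

```bash
python3 shift.py '{"increments": [[0, 0, 0.01, -6, 1, 0, 0], [0, 0, 0.02, -20, 3, 0, 0], [0, 0, 0.04, -40, 6, 0, 0], [0, 0, 0.06, -64, 10, 0, 0], [0, 0, 0.08, -90, 14, 0, 0], [0, 0, 0.1, -116, 18, 0, 0], [0, 0, 0.12, -142, 22, 0, 0], [0, 0, 0.14, -168, 26, 0, 0], [0, 0, 0.16, -194, 30, 0, 0], [0, 0, 0.18, -218, 34, 0, 0], [0, 0, 0.19, -240, 37, 0, 0], [0, 0, 0.2, -256, 39.5, 0, 0], [0, 0, 0.202, -264, 40.7, 0, 0], [0, 0, 0.202, -266.2, 41.1, 0, 0], [0, 0, 0.202, -266.2, 41.1, 0, 0], [0, 0, 0.202, -266.2, 41.1, 0, 0], [0, 0, 0.202, -266.2, 41.1, 0, 0]]}' 120
python3 - <<'E'
from h import *
S=bot.state();print(S["position"],S["tool_rot"],R.from_quat(S["tool_rot"]).as_matrix()[:2,0],S["wrist_force"],S["moment"])
a=bot.capture("scene");b=bot.capture("top");cv2.imwrite("pics/hs.png",a);cv2.imwrite("pics/ht.png",b)
x=R.from_quat(S["tool_rot"]).as_matrix()[:,0]
for n in("scene","top"):
    C=cam(n);print(n,"plug",proj(C,(518.4,169.85,109)),"ring",[proj(C,S["position"]-D*x+[0,0,38]) for D in(150,156)])
u=proj(cam("scene"),(518,170,115)).astype(int);v=proj(cam("top"),(518,170,115)).astype(int)
cv2.imwrite("pics/w8.png",np.hstack([cv2.resize(i[p[1]-30:p[1]+30,p[0]-40:p[0]+40],(400,300),interpolation=cv2.INTER_CUBIC) for i,p in((a,u),(b,v))]));print(u,v)
E
```

```text
clock: 12.62
position: [479.7, 19.9, 103.2]
tool_rot: [-0.611, 0.792, -0.0, -0.0]
wrist_force: [1.1, -0.4, -2.6]
finger_gap: 22.2
finger_force: 117.8
[479.67668954  19.92878078 103.17377015] [-6.10701185e-01  7.91861106e-01 -1.64394479e-05 -2.27266621e-04] [-0.25408802 -0.96718102] [ 1.10255782 -0.42508537 -2.63711559] [-0.19130398  0.04097605 -0.06743436]
scene plug [404.4825639  231.17251874] ring [array([403.8454561 , 217.88840259]), array([406.81308301, 218.80322644])]
top plug [243.89877331 255.516919  ] ring [array([244.01628975, 252.89504776]), array([241.26891584, 252.57632861])]
[404 228] [243 255]
```

View pics/w8.png

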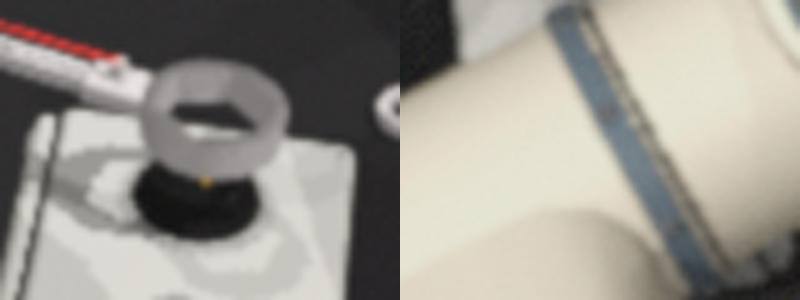

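The scene crop on the left shows the ring hovering just above the plug, with the ring spanning 140–290 and the collar 133–260. I'll measure the offset numerically.

Run:
```python
from h import *
a0=cv2.cvtColor(cv2.imread("pics/scene0.png"),6).astype(int);a=cv2.cvtColor(cv2.imread("pics/hs.png"),6).astype(int)
C=cam("scene")
# collar in scene0: dark extents per row
for v in range(231,245,2): 
    r=a0[v,375:435]; k=np.nonzero(r<90)[0]; print(v,(k.min()+375,k.max()+375,(k.min()+k.max())/2+375) if len(k) else None, end=" ; ")
print()
for v in range(211,233,2): print(v,a[v,385:430].tolist())
for z in(92,94,127,134,141): print(z,proj(C,(518.4,169.85,z)),proj(C,(519.3,170.8,z)))
```

```text
231 (np.int64(394), np.int64(411), np.float64(402.5)) ; 233 (np.int64(392), np.int64(413), np.float64(402.5)) ; 235 (np.int64(391), np.int64(414), np.float64(402.5)) ; 237 (np.int64(391), np.int64(415), np.float64(403.0)) ; 239 (np.int64(391), np.int64(415), np.float64(403.0)) ; 241 (np.int64(393), np.int64(434), np.float64(413.5)) ; 243 (np.int64(395), np.int64(434), np.float64(414.5)) ; 
211 [194, 170, 170, 183, 175, 139, 106, 92, 72, 57, 56, 69, 91, 107, 115, 122, 127, 128, 131, 132, 131, 131, 129, 128, 123, 114, 108, 101, 94, 79, 60, 48, 44, 45, 43, 43, 43, 44, 43, 46, 46, 46, 44, 46, 47]
213 [185, 169, 169, 193, 214, 221, 224, 219, 194, 148, 122, 132, 143, 151, 151, 145, 145, 149, 148, 148, 148, 148, 145, 145, 143, 132, 126, 126, 124, 124, 120, 106, 85, 62, 47, 45, 45, 46, 47, 47, 47, 47, 47, 46, 47]
215 [212, 214, 214, 219, 225, 228, 227, 210, 168, 137, 140, 150, 158, 161, 153, 145, 145, 147, 148, 148, 149, 150, 146, 139, 133, 127, 125, 125, 125, 125, 128, 130, 130, 125, 102, 65, 47, 47, 48, 47, 47, 46, 46, 47, 46]
217 [146, 156, 167, 179, 191, 202, 205, 182, 137, 138, 150, 158
[... 1293 characters left out ...]
0, 111, 120, 129, 132, 133, 133, 133, 132, 132, 134, 138, 140, 143, 146, 149, 149, 151, 155, 156, 157, 160, 160, 163, 177, 200, 214, 215, 208, 199, 197, 197, 197, 197, 197, 196]
231 [205, 214, 215, 214, 211, 201, 178, 140, 95, 48, 39, 53, 84, 107, 121, 128, 130, 132, 133, 135, 138, 141, 145, 148, 151, 151, 153, 154, 156, 160, 170, 184, 195, 203, 208, 209, 211, 207, 198, 197, 197, 198, 197, 197, 196]
92 [403.52487564 237.68112366] [403.95970696 238.04439593]
94 [403.63635925 236.92346299] [404.07189855 237.2865837 ]
127 [405.52207448 224.10783596] [405.96963076 224.46811217]
134 [405.93362315 221.31088437] [406.38381252 221.67046924]
141 [406.34935159 218.48552634] [406.8022046  218.84438719]
```

```bash
python3 shift.py '{"increments": [[0, 0, 0, 1, 0.3, 4, 0], [0, 0, 0, 2.1, 0.6, 10, 0], [0, 0, 0, 2.1, 0.6, 14, 0], [0, 0, 0, 2.1, 0.6, 16, 0], [0, 0, 0, 2.1, 0.6, 16, 0], [0, 0, 0, 2.1, 0.6, 16, 0]]}' 120 | egrep 'pos|wrist'; for i in 1 2 3 4 5 6; do python3 shift.py '{"increments": [[0, 0, 0, 0, 0, 1, 0], [0, 0, 0, 0, 0, 2, 0], [0, 0, 0, 0, 0, 2, 0]]}' | egrep 'pos|wrist';python3 -c "
from h import *;s=bot.state();print('M',s['moment'].round(2),s['clock'])"; done
```

```text
position: [478.6, 18.8, 87.1]
wrist_force: [0.5, 0.7, -2.4]
position: [478.6, 18.9, 85.2]
wrist_force: [0.3, 0.9, -3.4]
M [-0.18  0.1  -0.03] 13.4667
position: [478.5, 18.8, 83.1]
wrist_force: [-0.3, 0.0, -2.2]
M [-0.22  0.04  0.03] 13.7167
position: [478.5, 18.8, 81.0]
wrist_force: [-0.1, 0.1, -2.3]
M [-0.25  0.09 -0.02] 13.9667
position: [478.5, 18.8, 79.0]
wrist_force: [-0.4, 0.2, -3.9]
M [-0.23  0.08  0.01] 14.2167
position: [478.5, 18.8, 77.0]
wrist_force: [0.5, 0.1, -3.0]
M [-0.22  0.02 -0.02] 14.4667
position: [478.5, 18.8, 75.1]
wrist_force: [0.9, -0.3, -2.8]
M [-0.18  0.09 -0.03] 14.7167
```

```bash
for i in 1 2 3 4 5; do python3 shift.py '{"increments": [[0, 0, 0, 0, 0, 0.7, 0], [0, 0, 0, 0, 0, 1.3, 0], [0, 0, 0, 0, 0, 1.3, 0]]}' | egrep 'pos|wrist';python3 -c "
from h import *;s=bot.state();print('M',s['moment'].round(2),s['clock'])"; done
```

```text
position: [478.6, 18.8, 73.8]
wrist_force: [0.3, 0.2, -3.9]
M [-0.18  0.05  0.  ] 14.9667
position: [478.5, 18.8, 72.5]
wrist_force: [-0.2, -0.5, -3.2]
M [-0.18  0.06  0.03] 15.2167
position: [478.5, 18.8, 71.2]
wrist_force: [-0.0, 0.2, -4.0]
M [-0.2   0.09  0.02] 15.4667
position: [478.7, 18.9, 70.0]
wrist_force: [-0.0, 0.3, -2.2]
M [-0.15  0.02  0.01] 15.7167
position: [479.0, 18.9, 69.1]
wrist_force: [-0.6, -0.1, -0.1]
M [0.05 0.15 0.02] 15.9667
```

The ring is home. Contact came at the expected height with hardly any force. Next I'll set up the pointer readout and begin the pull.

```bash
cat > ptr.py <<'E'
from h import *
s=bot.state();b=bot.capture("wrist");r=mask(b,(165,110,50),(180,255,255))|mask(b,(0,110,50),(8,255,255));r[:398]=0;r[436:]=0;r[:,:240]=0;r[:,400:]=0
n,l,st,ce=cv2.connectedComponentsWithStats(r);print("red",[(st[i,4],ce[i].round(1).tolist()) for i in range(1,n) if st[i,4]>15])
g=np.nonzero(mask(b,(45,100,60),(85,255,255))[380:440]);gu=g[1].mean() if len(g[0]) else 0
p=s["position"]-np.array([518.4,169.85,0]);F=s["wrist_force"]
print("green",gu,len(g[0]),"torque",round((p[0]*F[1]-p[1]*F[0])/1000+s["moment"][2],2),"F",F.round(1),"M",s["moment"].round(2),"pos",s["position"].round(1),"yaw",np.degrees(np.arctan2(*R.from_quat(s["tool_rot"]).as_matrix()[[1,0],[0,0]])).round(2),"t",round(s["clock"],2),"r",np.hypot(*p[:2]).round(1))
E
python3 ptr.py
python3 shift.py '{"increments": [[0, 0, 0.02, 0, 3.1, 0, 0], [0, 0, 0.04, -0.1, 6.3, 0, 0], [0, 0, 0.05, -0.2, 7.8, 0, 0], [0, 0, 0.05, -0.2, 7.8, 0, 0], [0, 0, 0.05, -0.2, 7.8, 0, 0]]}' 120 |egrep pos; python3 ptr.py
```

```text
red [(np.int32(115), [325.5, 416.1])]
green 286.4767441860465 258 torque -0.06 F [-0.6 -0.1 -0.1] M [0.05 0.15 0.02] pos [479.   18.9  69.1] yaw -104.66 t 15.97 r 156.0
position: [471.2, 20.9, 69.0]
red [(np.int32(136), [325.1, 416.3])]
green 286.3992248062016 258 torque 0.11 F [ 0.1 -1.5  0.1] M [-0.37  0.06  0.02] pos [471.2  20.9  69. ] yaw -107.52 t 16.43 r 156.2
```

```bash
for i in 1 2; do python3 shift.py '{"increments": [[0, 0, 0.015, 0, 2.4, 0, 0], [0, 0, 0.03, -0.1, 4.7, 0, 0], [0, 0, 0.03, -0.1, 4.7, 0, 0], [0, 0, 0.03, -0.1, 4.7, 0, 0]]}' 120 |egrep xx; python3 ptr.py; done
```

```text
red [(np.int32(115), [324.5, 416.4])]
green 286.41379310344826 261 torque 0.06 F [-0.6 -3.6  1. ] M [-0.94  0.28 -0.04] pos [466.5  22.3  68.9] yaw -109.25 t 16.82 r 156.5
red [(np.int32(166), [322.5, 416.2])]
green 286.44274809160305 262 torque 0.18 F [-1.4 -6.   2. ] M [-1.49  0.29  0.03] pos [462.   23.8  68.8] yaw -110.99 t 17.2 r 156.6
```

```bash
python3 shift.py '{"increments": [[0, 0, 0.015, 0.5, 2.4, -0.2, 0], [0, 0, 0.03, 0.7, 4.7, -0.3, 0], [0, 0, 0.03, 0.7, 4.7, -0.3, 0], [0, 0, 0.03, 0.7, 4.7, -0.3, 0]]}' 120 |egrep xx; python3 ptr.py
```

```text
red [(np.int32(141), [316.4, 415.7])]
green 286.5833333333333 264 torque 0.34 F [ 0.2 -3.  -0.8] M [-0.8  -0.22  0.12] pos [457.8  25.4  69.2] yaw -112.67 t 17.58 r 156.6
```

```bash
for i in 1 2; do python3 shift.py '{"increments": [[0, 0, 0.015, 0.1, 2.4, 0, 0], [0, 0, 0.03, 0.2, 4.7, 0, 0], [0, 0, 0.03, 0.2, 4.7, 0, 0], [0, 0, 0.03, 0.2, 4.7, 0, 0]]}' 120 |egrep xx; python3 ptr.py; done
```

```text
red [(np.int32(116), [311.1, 415.0])]
green 286.60919540229884 261 torque 0.54 F [ 1.9 -0.5 -0.8] M [-0.27 -0.78  0.25] pos [453.7  27.2  69.3] yaw -114.39 t 17.97 r 156.6
red [(np.int32(142), [304.5, 414.7])]
green 286.7310606060606 264 torque 0.9 F [ 4.7  1.1 -1.9] M [ 0.42 -1.41  0.31] pos [449.5  29.1  69.4] yaw -116.11 t 18.35 r 156.7
```

```bash
for i in 1 2; do python3 shift.py '{"increments": [[0, 0, 0.015, -0.1, 2.4, 0, 0], [0, 0, 0.03, -0.1, 4.7, 0.1, 0], [0, 0, 0.03, -0.1, 4.7, 0.1, 0], [0, 0, 0.03, -0.1, 4.7, 0.1, 0]]}' 120 |egrep xx; python3 ptr.py; done
```

```text
red [(np.int32(113), [298.8, 414.7])]
green 286.82835820895525 268 torque 1.03 F [ 5.3  1.6 -1.4] M [ 0.57 -1.91  0.41] pos [445.4  31.1  69.3] yaw -117.84 t 18.73 r 156.8
red [(np.int32(107), [294.9, 414.1])]
green 285.9775784753363 223 torque 1.1 F [ 5.1  1.4 -1.4] M [ 0.45 -2.06  0.52] pos [441.4  33.3  69.3] yaw -119.54 t 19.12 r 156.8
```

```bash
cat > ax.py <<'E'
from h import *
b=bot.capture("wrist")
for nm,x in(("lift",cv2.imread("pics/lift.png")),("now",b)):
    r=mask(x,(165,110,50),(180,255,255))|mask(x,(0,110,50),(8,255,255))
    o=[]
    for v in(215,225,240,255,270,285):
        k=np.nonzero(r[v,270:390])[0]; o.append((int(k.min())+270,int(k.max())+270) if len(k) else None)
    print(nm,o)
    w=mask(x,(0,0,150),(180,70,255));w[:378]=0;w[432:]=0;w[:,:230]=0;w[:,430:]=0
    print([ (int(k.min()),int(k.max())) for k in (np.nonzero(w[v])[0] for v in(385,390,400,410,420)) if len(k)])
s=bot.state();print(s["finger_gap"],s["finger_force"],s["position"],s["clock"])
C=cam("scene")
for nm,x in(("s0",cv2.imread("pics/scene0.png")),("now",bot.capture("scene"))):
    y=mask(x,(18,90,60),(35,255,255));u=proj(C,(523,171,109)).astype(int);z=np.nonzero(y[u[1]-12:u[1]+12,u[0]-12:u[0]+12]);print(nm,len(z[0]),z[1].mean()+u[0]-12,z[0].mean()+u[1]-12)
E
python3 ax.py
```

```text
lift [(306, 345), (294, 357), (291, 360), (291, 360), (291, 360), (291, 360)]
[(292, 359), (290, 360), (291, 369), (292, 370), (281, 370)]
now [(293, 357), (290, 359), (287, 362), (287, 362), (284, 361), (284, 361)]
[(287, 359), (284, 366), (291, 369), (298, 370), (281, 370)]
21.913368492413003 118.13063621520996 [441.43767845  33.29426234  69.29586336] 19.2167
s0 22 404.40909090909093 232.22727272727272
now 23 404.4782608695652 232.34782608695653
```

The plug stripe hasn't moved, so the plug is holding. The handle is yielding slightly in the pads. I'll go on in small steps, judging by the pointer.

```bash
python3 shift.py '{"increments": [[0, 0, 0.01, 0, 1.6, 0, 0], [0, 0, 0.02, 0, 3.1, 0, 0], [0, 0, 0.02, 0, 3.1, 0, 0], [0, 0, 0.02, 0, 3.1, 0, 0]]}' 120 |egrep xx; python3 ptr.py
```

```text
red [(np.int32(107), [290.0, 414.0])]
green 283.734693877551 98 torque 1.4 F [ 6.4  1.4 -2.6] M [ 0.32 -2.18  0.64] pos [438.9  34.7  69.4] yaw -120.67 t 19.6 r 156.8
```

```bash
python3 shift.py '{"increments": [[0, 0, 0.008, 0, 1.2, 0, 0], [0, 0, 0.012, 0, 1.9, 0, 0], [0, 0, 0.012, 0, 1.9, 0, 0], [0, 0, 0.012, 0, 1.9, 0, 0], [0, 0, 0.012, 0, 1.9, 0, 0], [0, 0, 0.012, 0, 1.9, 0, 0], [0, 0, 0.012, 0, 1.9, 0, 0]]}' 120 |egrep xx; python3 ptr.py; python3 shift.py '{"increments": [[0, 0, 0, 0, 0, 0, 0], [0, 0, 0, 0, 0, 0, 0], [0, 0, 0, 0, 0, 0, 0], [0, 0, 0, 0, 0, 0, 0], [0, 0, 0, 0, 0, 0, 0], [0, 0, 0, 0, 0, 0, 0], [0, 0, 0, 0, 0, 0, 0], [0, 0, 0, 0, 0, 0, 0], [0, 0, 0, 0, 0, 0, 0], [0, 0, 0, 0, 0, 0, 0], [0, 0, 0, 0, 0, 0, 0], [0, 0, 0, 0, 0, 0, 0]]}' 120 | egrep xx; python3 ptr.py; python3 ax.py | tail -2
```

```text
red [(np.int32(97), [291.0, 414.2])]
green 284.203125 128 torque 1.18 F [ 4.9  0.5 -1.8] M [ 0.29 -2.15  0.57] pos [437.3  35.7  69.4] yaw -121.36 t 20.23 r 156.8
red [(np.int32(97), [291.0, 414.2])]
green 284.1732283464567 127 torque 1.2 F [ 4.7  0.6 -1.3] M [ 0.27 -2.14  0.61] pos [437.3  35.7  69.4] yaw -121.36 t 21.28 r 156.8
s0 22 404.40909090909093 232.22727272727272
now 22 404.5 232.5
```

```bash
python3 shift.py '{"increments": [[0, 0, 0, 0, 1, 0, 0], [0, 0, 0, 0, 2, 0, 0], [0, 0, 0, 0, 2.5, 0, 0], [0, 0, 0, 0, 2.5, 0, 0], [0, 0, 0, 0, 2.5, 0, 0], [0, 0, 0, 0, 2.5, 0, 0]]}' 120 |egrep xx; python3 ptr.py
```

```text
red [(np.int32(103), [287.7, 413.7])]
green 283.1904761904762 63 torque 1.45 F [10.1 -2.2 -2.9] M [-0.93 -3.37 -0.07] pos [436.2  36.4  69.7] yaw -121.42 t 21.93 r 156.7
```

```bash
python3 shift.py '{"increments": [[0, 0, 0, 0, 0.5, 0, 0], [0, 0, 0, 0, 0.5, 0, 0], [0, 0, 0, 0, 0.5, 0, 0], [0, 0, 0, 0, 0.5, 0, 0], [0, 0, 0, 0, 0.5, 0, 0], [0, 0, 0, 0, 0.5, 0, 0], [0, 0, 0, 0, 0.5, 0, 0], [0, 0, 0, 0, 0.5, 0, 0], [0, 0, 0, 0, 0.5, 0, 0], [0, 0, 0, 0, 0.5, 0, 0], [0, 0, 0, 0, 0.5, 0, 0], [0, 0, 0, 0, 0.5, 0, 0], [0, 0, 0, 0, 0.5, 0, 0], [0, 0, 0, 0, 0.5, 0, 0]]}' 120 | egrep xx; python3 ptr.py; python3 ax.py
```

```text
red [(np.int32(100), [287.2, 413.6])]
green 283.5576923076923 52 torque 1.44 F [10.7 -2.6 -3.6] M [-1.26 -3.66 -0.2 ] pos [435.9  36.6  69.8] yaw -121.43 t 23.15 r 156.7
lift [(306, 345), (294, 357), (291, 360), (291, 360), (291, 360), (291, 360)]
[(292, 359), (290, 360), (291, 369), (292, 370), (281, 370)]
now [(293, 357), (291, 360), (288, 362), (288, 362), (285, 362), (279, 361)]
[(287, 359), (284, 366), (290, 369), (291, 370), (294, 370)]
22.31259657830143 117.9677402973175 [435.94483567  36.58485597  69.76414567] 23.25
s0 22 404.40909090909093 232.22727272727272
now 24 404.375 232.33333333333334
```

The pointer held steady in the green band (0.117–0.12 rad, 1.44 N m) for 1.2 s. I'll ease off now.

```bash
python3 shift.py '{"increments": [[0, 0, -0.02, 0, -5, 0, 0], [0, 0, -0.04, -0.1, -9, 0, 0], [0, 0, -0.06, -0.3, -12.4, 0, 0], [0, 0, -0.08, -0.5, -15.5, 0, 0], [0, 0, -0.1, -0.8, -18.7, 0, 0], [0, 0, -0.1, -0.8, -18.7, 0, 0], [0, 0, -0.1, -0.8, -18.7, 0, 0]]}' 120 |egrep xx; python3 ptr.py;  python3 shift.py '{"increments": [[0, 0, -0.02, 0, -3.1, 0, 0], [0, 0, -0.04, -0.1, -6.3, 0, 0], [0, 0, -0.04, -0.1, -6.3, 0, 0], [0, 0, -0.04, -0.1, -6.3, 0, 0]]}' 120 |egrep xx; python3 ptr.py
```

```text
red [(np.int32(139), [308.9, 415.3])]
green 286.64638783269965 263 torque 0.68 F [ 4.4  3.9 -1.2] M [ 1.28 -1.41  0.33] pos [450.4  28.6  69. ] yaw -115.72 t 23.88 r 156.8
red [(np.int32(147), [316.8, 415.3])]
green 286.49615384615385 260 torque 0.29 F [ 3.4  4.8 -0.7] M [ 1.53 -1.18  0.11] pos [455.8  26.1  68.9] yaw -113.46 t 24.27 r 156.8
```

```bash
for i in 1 2; do python3 shift.py '{"increments": [[0, 0, -0.02, -0.4, -3.1, 0, 0], [0, 0, -0.04, -0.6, -6.3, 0, 0], [0, 0, -0.04, -0.6, -6.3, 0, 0], [0, 0, -0.04, -0.6, -6.3, 0, 0]]}' 120 |egrep xx; python3 ptr.py; done
```

```text
red [(np.int32(141), [323.0, 416.2])]
green 286.42528735632186 261 torque 0.05 F [ 1.3  3.8 -0.1] M [ 1.72 -0.68  0.07] pos [461.6  23.6  68.7] yaw -111.12 t 24.65 r 156.8
red [(np.int32(115), [324.5, 416.4])]
green 286.38132295719845 257 torque 0.11 F [0.7 0.8 2.1] M [ 0.77 -0.25  0.04] pos [467.5  21.3  68.7] yaw -108.8 t 25.03 r 157.0
```

```bash
python3 shift.py '{"increments": [[0, 0, -0.015, -0.1, -2.4, -0.3, 0], [0, 0, -0.03, -0.1, -4.7, -0.8, 0], [0, 0, -0.03, -0.1, -4.7, -0.8, 0], [0, 0, -0.03, -0.1, -4.7, -0.8, 0]]}' 120 |egrep xx; python3 ptr.py; for i in 1 2 3; do python3 shift.py '{"increments": [[0, 0, 0, 0, 0, -1.5, 0], [0, 0, 0, 0, 0, -3, 0], [0, 0, 0, 0, 0, -3, 0]]}' 120 | egrep 'pos|wrist'; done; python3 ptr.py
```

```text
red [(np.int32(123), [325.4, 415.8])]
green 286.4513618677043 257 torque 0.02 F [ 0.  -0.7 -1.1] M [ 0.05  0.03 -0.01] pos [471.9  19.9  69.3] yaw -107.08 t 25.42 r 157.0
position: [472.0, 20.2, 72.6]
wrist_force: [0.1, -0.6, -3.0]
position: [472.4, 20.3, 75.9]
wrist_force: [0.2, -0.3, -3.5]
position: [472.6, 20.4, 79.0]
wrist_force: [0.2, 1.0, -1.7]
red [(np.int32(126), [325.3, 416.1])]
green 286.64367816091954 261 torque -0.0 F [ 0.2  1.  -1.7] M [-0.26  0.09  0.01] pos [472.6  20.4  79. ] yaw -107.07 t 26.22 r 156.4
```

```bash
python3 shift.py '{"increments": [[0, 0, 0, 0, 0, -6, 0], [0, 0, 0, 0, 0, -14, 0], [0, 0, 0, 0, 0, -22, 0], [0, 0, 0, 0, 0, -25, 0], [0, 0, 0, 0, 0, -25, 0], [0, 0, 0, 0, 0, -25, 0]]}' 120 | egrep 'pos|wrist'
python3 - <<'E'
from h import *
print(goto((510,-250,103),np.radians(-93+90)))
E
```

```text
position: [472.5, 20.4, 104.0]
wrist_force: [0.0, 0.2, -3.3]
(array([-0.001,  0.001, -0.246]), array([ 247.5, -115.2,    0.9]))
```

```bash
python3 shift.py '{"increments": [[0, 0, -0.01, 6, -2, 0, 0], [0, 0, -0.02, 20, -9, 0, 0], [0, 0, -0.04, 40, -18, 0, 0], [0, 0, -0.07, 64, -29, 0, 0], [0, 0, -0.1, 88, -41, 0, 0], [0, 0, -0.13, 112, -52, 0, 0], [0, 0, -0.16, 136, -63, 0, 0], [0, 0, -0.19, 160, -74, 0, 0], [0, 0, -0.21, 184, -85, 0, 0], [0, 0, -0.23, 208, -97, 0, 0], [0, 0, -0.24, 228, -106, 0, 0], [0, 0, -0.246, 241, -112, 0, 0], [0, 0, -0.246, 247.5, -115.2, 0, 0], [0, 0, -0.246, 247.5, -115.2, 0, 0], [0, 0, -0.246, 247.5, -115.2, 0, 0]]}' 120 | egrep 'pos|rot|wrist'; python3 shift.py '{"increments": [[0, 0, 0, 0, 0, 8, 0], [0, 0, 0, 0, 0, 24, 0], [0, 0, 0, 0, 0, 42, 0], [0, 0, 0, 0, 0, 60, 0], [0, 0, 0, 0, 0, 78, 0], [0, 0, 0, 0, 0, 94, 0], [0, 0, 0, 0, 0, 106, 0], [0, 0, 0, 0, 0, 114, 0], [0, 0, 0, 0, 0, 117, 0], [0, 0, 0, 0, 0, 118, 0], [0, 0, 0, 0, 0, 118, 0], [0, 0, 0, 0, 0, 118, 0]]}' 120| egrep 'pos|rot|wrist'; python3 ptr.py
```

```text
position: [509.5, -249.9, 103.2]
tool_rot: [-0.688, 0.725, 0.0, -0.0]
wrist_force: [-0.5, 0.4, -3.3]
position: [510.6, -250.1, -13.4]
tool_rot: [-0.689, 0.725, -0.001, 0.0]
wrist_force: [0.9, -0.4, -2.6]
red [(np.int32(139), [325.9, 416.5])]
green 286.63440860215053 279 torque 0.4 F [ 0.9 -0.4 -2.6] M [-0.18 -0.01  0.03] pos [ 510.6 -250.1  -13.4] yaw -92.95 t 29.02 r 420.1
```

Next I'll lower in 1 mm steps until it touches.

```bash
python3 shift.py '{"increments": [[0, 0, 0, 0, 0, 2, 0], [0, 0, 0, 0, 0, 4, 0], [0, 0, 0, 0, 0, 5, 0], [0, 0, 0, 0, 0, 5, 0], [0, 0, 0, 0, 0, 5, 0]]}' 120| egrep 'pos|wrist'; for i in 1 2 3 4 5; do python3 shift.py '{"increments": [[0, 0, 0, 0, 0, 1, 0], [0, 0, 0, 0, 0, 1, 0]]}' | egrep 'pos|wrist';python3 -c "
from h import *;s=bot.state();print('M',s['moment'].round(2))"; done
```

```text
position: [509.8, -250.1, -19.4]
wrist_force: [0.2, -0.4, -2.2]
position: [509.8, -250.1, -20.4]
wrist_force: [-0.1, -0.5, -3.0]
M [-0.2   0.02  0.02]
position: [510.0, -250.1, -21.3]
wrist_force: [0.1, -0.8, -1.7]
M [-0.04 -0.    0.06]
position: [510.0, -250.2, -21.4]
wrist_force: [-1.5, 1.6, 4.2]
M [ 0.45  0.82 -0.03]
position: [510.1, -250.2, -21.4]
wrist_force: [-4.4, 3.6, 10.7]
M [ 1.23  1.72 -0.02]
position: [510.1, -250.2, -21.5]
wrist_force: [-7.1, 4.8, 18.8]
M [ 1.93  2.6  -0.02]
```

```bash
python3 shift.py '{"increments": [[0, 0, 0, 0, 0, -1, 0], [0, 0, 0, 0, 0, -2, 0], [0, 0, 0, 0, 0, -2, 0], [0, 0, 0, 0, 0, -2, 0]]}' | egrep 'pos|wrist'; python3 shift.py '{"increments": [[0, 0, 0, 0, 0, 0, 22], [0, 0, 0, 0, 0, 0, 26], [0, 0, 0, 0, 0, 0, 32], [0, 0, 0, 0, 0, 0, 40], [0, 0, 0, 0, 0, 0, 50], [0, 0, 0, 0, 0, 0, 50], [0, 0, 0, 0, 0, 0, 50], [0, 0, 0, 0, 0, -10, 60], [0, 0, 0, 0, 0, -30, 70], [0, 0, 0, 0, 0, -60, 85], [0, 0, 0, 0, 0, -95, 85], [0, 0, 0, 0, 0, -130, 85], [0, 0, 0, 0, 0, -140, 85], [0, 0, 0, 0, 0, -140, 85], [0, 0, 0, 0, 0, -140, 85], [0, 0, 0, 0, 0, -140, 85]]}' 20
python3 - <<'E'
from h import *
s=bot.state();im=bot.capture("wrist");C=cam("wrist",s);im[:,:250]=0;im[:,420:]=0
h,r=wrench(im,C);H=plane(C,h,31);a=bot.capture("scene")
m=mask(a,(170,120,60),(180,255,255))|mask(a,(0,120,60),(8,255,255));n,l,st,ce=cv2.connectedComponentsWithStats(m[200:260,170:260]);print([(st[i].tolist(),ce[i]) for i in range(1,n) if st[i,4]>20])
print(h,r,H,s["wrist_force"])
E
```

```text
position: [510.1, -250.2, -21.4]
wrist_force: [-3.0, 2.2, 7.7]
clock: 31.98
position: [509.2, -249.8, 117.1]
tool_rot: [-0.688, 0.725, 0.001, -0.0]
wrist_force: [0.0, 0.1, -1.7]
finger_gap: 84.8
finger_force: 0.0
[([25, 23, 26, 17, 333], array([37.3033033 , 31.01801802]))]
[324. 215.] ((324.0, 215.0), (74.0, 32.0), 90.0) [ 509.58782332 -264.39629816   31.        ] [ 0.01360739  0.10623152 -1.70023892]
```

```bash
python3 -c "
from bench import bot
print(bot.sign_off())"
```

```text
the job is handed in; nothing more can be done
None
```

The job is handed in (the hand-in gave no verdict): the plug held in the green band at about 1.45 N m (pointer near 0.12 rad) for over a second without its stripe visibly moving, and the wrench is back flat on the mat, released and clear of the gripper.

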